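Offer a hatch flap up to its jamb with the hinge knuckles meshed

TASK

Hang the small hatch flap on its jamb: first set the wooden screw pot that stands in front of the jamb's hinge aside, upright on the bench and at least 12 cm from the hinge, then lift the flap out of its stand and ease its two knuckles down into the two gaps between the jamb's knuckles until all the holes line up in one straight bore for the pin. Finish while still holding the flap there, upright, still and hanging free in the gripper rather than resting on the jamb, so that a workmate can drive the pin; leave the other things on the bench where they are.

Things in the scene. Friction and masses are not known exactly. Their poses are not given: they have to be found in the camera images.
- jamb: hinge jamb, a hardwood block 64 (x) x 140 (y) x 45 mm high, fixed to the bench; small cleats at its ends reach y = -88 and +88 mm (20 mm high). Origin: centre of its underside; z up; -x is the front face (at x = -32 mm) with the hinge. A steel leaf is let into its top. The hinge pin (7 mm thick) lies ready on top behind the leaf (highest point 57 mm) and stays there
- jamb_hinge (a point): middle of the jamb's knuckle axis: x = -45, y = 0, z = 46 mm in the jamb's frame; axes as the jamb. Three fixed knuckles (barrels 16 mm across, 18 mm long, 10 mm bore, along y, centred at y = -41, 0, +41 mm) stand in front of the block, 5 mm clear of it; between them are two gaps 23 mm wide
- jamb_gap_left (a point): point on the jamb's knuckle axis in the middle of the gap at y = +20.5 mm; axes as the jamb
- jamb_gap_right (a point): point on the jamb's knuckle axis in the middle of the gap at y = -20.5 mm; axes as the jamb
- flap: loose hatch flap, a wooden frame-and-panel board 24 mm thick (x), 150 wide (y), 90 high (z), about 0.3 kg, upright in its stand; origin: middle of the wood's lower edge. Its top 32 mm are a plain rail, a good grip across x at y = 0. Steel leaf in its +x face. Hung rightly its axes point as the jamb's, origin at x = -58.5, y = 0, z = 60 mm in the jamb's frame, wood 6 mm above the jamb's knuckles
- flap_knuckle_left (a point): centre of the flap's knuckle at x = +13.5, y = +20.5, z = -14 mm in the flap's frame (barrel 16 mm across, 18 mm long along y, 10 mm bore, hanging below the wood); axes as the flap. Belongs in jamb_gap_left, with 2.5 mm of play either way along y
- flap_knuckle_right (a point): the flap's other, equal knuckle, at y = -20.5 mm; belongs in jamb_gap_right
- stand: plywood panel stand fixed to the bench, 84 (x) x 144 (y) mm, 60 mm high: two notched uprights at y = -62 and +62 mm hold the flap's lower edge (notch floor 34 mm above the bench, notch 27 mm wide, 26 mm deep); origin: centre of its underside. The flap's axes lie along the stand's; it lifts straight up and out
- screw_pot: turned dark wooden pot with a closed lid, 53 mm in diameter, 78 mm high, about 0.18 kg, loose, standing close in front of the jamb's knuckles just where the flap has to come; origin: centre of its underside
- tape_roll: roll of masking tape lying flat on the bench, ring 83 mm across, 18 mm high; origin: centre of its underside; a bystander
- gauge: wooden marking gauge lying on the bench, 137 x 92 mm, 47 mm high; origin: centre of its underside; a bystander
- try_square: small try square lying flat on the bench, 74 x 148 mm, 12 mm high; origin: centre of its underside; a bystander
- small_offcut: small hardwood offcut block, 73 x 45 x 25 mm high; origin: centre of its underside; a bystander
Mind the look-alikes: they are no part of the job. There is more than one size of the screw_pot; the job needs the larger.

How it is judged:
By the outcome, as a careful person would: the job done as asked, in the order asked, and still so for the second after the job is handed in, while the arm keeps its last pose, push and grip.
It also fails if it takes over 64 s, if anything falls off the work surface, if the arm or the gripper's body presses on something with over 40 N, if the wrist force passes 120 N, or if a joint passes its speed limit or range.

ROBOT

A 6-joint arm with a two-finger parallel gripper is mounted at the origin on a cart in front of the work surface, level with it; the furniture and walls round the work are solid. World frame = base frame: x ahead of the robot, y to its left, z up, the work surface at z = 0. Lengths are in m, angles in rad, forces in N, time in s.
With the tool pointing down it reaches from about 0.4 to 0.825 m from the base axis. Payload 7 kg.
Tool frame: the origin (TCP) lies at the very end of the fingers, on their centre line; the grasp point (between the pads) lies arm.hold_point_z behind it (arm.hold_point_z is the distance from the TCP to the grasp point, in m); z points along the fingers, y is the line along which they close (so a half turn about z gives the same grasp; the last joint's range is limited). The gripper opens to 88 mm and grips with 3 to 60 N. Pads are 19 mm wide; open, the fingers measure 130 mm over their backs; the gripper's body (78 mm by 193 mm) begins 47 mm behind the grasp point.
Start: joints at [-0.943, 0.359, 0.012, 0, -1.224, -0.288], TCP at [0.225, -0.636, 0.227] pointing down, gripper open.
Joint ranges: [-3.07, 3.07], [-1.43, 2.12], [-1.02, 1.25], [-3.03, 1.67], [-3.05, -0], [-3.03, 3.03]. Speed limits (rad/s): [2.39, 2.39, 3.01, 3.14, 3.14, 3.14].

INTERFACE

Orientations are given as [roll, pitch, yaw] about the fixed x, y, z axes, in that order (R = Rz(yaw) Ry(pitch) Rx(roll)).
In Python, from station import arm gives the robot as it stands.
- The arm moves only by the tool send_path, called after "Emit:" in YAML: its name, and indented under it one key for each argument. Schema: {"type":"object","properties":{"plan":{"type":"array","items":{"type":"number"},"minItems":5,"maxItems":100},"force":{"type":"number"},"only":{"type":"string"},"quiet":{"type":"boolean"},"lines":{"type":"string"}},"required":["plan"],"additionalProperties":false}. plan is one flat list of numbers that holds 1 to 20 rows one after another, with no inner brackets; each row has 5 numbers: the finger opening in m, then dx, dy, dz in units of 100 mm, then a turn about the tool's z in rad; each row is the pose to reach, as a shift and turn from the pose commanded when the call began, along the tool's axes at that moment; what a row does not reach only later rows make up. A row lasts 1/12 s, in which the tool goes at most 0.0417 m and 0.125 rad, less where a joint would pass 70% of its speed; a pose out of reach is approached as far as the arm can. The fingers move at their own pace and stop on an object; force is the grip in N (left out, the last holds). Time passes only in rows, so rows that do not move let the fingers close. The tool returns the time, the measured TCP pose, the force, the opening and the grip force at its end. only (a regular expression) keeps the lines of the reply that match it, lines (a string "A,B") keeps lines A to B, and quiet returns only ok. Input that does not fit is refused with a message, and nothing moves.
- arm.get_state(): the state, without advancing time (a new reading comes with each control period).
- arm.grab_frame(name): name is "scene" or "top" or "wrist"; returns the picture (480x640x3 uint8, red, green, blue); there is no depth.
- arm.camera_params(name): a dict with "fx", "fy", "cx", "cy" (pixels), "T" (4x4, takes a point from camera to world coordinates); the wrist camera has in their place "hand_eye" (4x4, takes a point from camera to tool coordinates, whose origin is the TCP and whose axes are the flange's). Camera axes: x right, y down, z forward; pixel columns grow to the right and rows downward; lengths in m; the calibration is good to about 2 mm. A picture is of the moment at which its call begins: read the wrist's pose just before it. camera_params takes no time and is no camera call.
- arm.job_done(): hands the job in; it is judged then, once.
The state is a dict: "t": time; "q": joint angles; "qd": joint speeds; "joint_efforts": joint torques, N m; "eef_pos": TCP position; "ee_rot": TCP orientation; "force": force on the tool from outside, world axes, zero at the start; "moment": the same for the moment, N m; "width": finger opening in m; "gripper_force": force on a finger pad.
Only numpy, scipy, OpenCV 4.12 (cv2) and the standard library are available. Lean on these libraries where they do the work, as an engineer would, in place of code of your own. Each camera call takes 0.05 s, during which the arm holds its last target. There are 200 camera calls.

## Working session

There is one attempt and no reset: what is moved stays moved. The work goes in short steps, Python scripts to look and compute and a tool call to move; the robot and the scene stay as the last step left them, time stands still between calls to the robot, and variables do not carry over. Pictures are saved under pics/ and viewed, at most 10 in all, crops included, and the job is handed in when it is done.

```bash
mkdir -p pics; ls; python3 - <<'E'
from station import arm
import cv2,numpy as np
np.set_printoptions(precision=4,suppress=True)
for n in("scene","top"):
    cv2.imwrite(f"pics/{n}1.png",arm.grab_frame(n)[:,:,::-1]); p=arm.camera_params(n); print(n,p["fx"],p["fy"],p["cx"],p["cy"]);print(p["T"])
print(arm.camera_params("wrist"),arm.hold_point_z)
s=arm.get_state();print(s)
E
```

```text
pics
scene 504.8632691512745 504.8632691512745 326.62210940079694 242.62695927460845
[[-0.7733 -0.2979  0.5597 -0.1371]
 [-0.634   0.354  -0.6876  0.7987]
 [ 0.0067 -0.8865 -0.4626  0.5684]
 [ 0.      0.      0.      1.    ]]
top 452.17388888002534 452.17388888002534 319.17564984746474 253.16842461514025
[[ 0.0051 -0.9973  0.0734  0.4309]
 [-0.9998 -0.0036  0.0206  0.0441]
 [-0.0203 -0.0735 -0.9971  0.9409]
 [ 0.      0.      0.      1.    ]]
{'fx': 430.82854649644673, 'fy': 430.82854649644673, 'cx': 321.19433512578274, 'cy': 243.59147250831015, 'hand_eye': array([[-0.    , -0.9654, -0.2608,  0.0699],
       [ 1.    , -0.0001,  0.0003,  0.0006],
       [-0.0003, -0.2608,  0.9654, -0.1572],
       [ 0.    ,  0.    ,  0.    ,  1.    ]])} 0.0188
{'t': 0.1, 'q': array([-0.9429,  0.3593,  0.0112, -0.0003, -1.2241, -0.2881]), 'qd': array([-0.0003, -0.0013,  0.0025,  0.0006, -0.0015,  0.0003]), 'joint_efforts': array([ -0.0023, -58.4162,  29.3748,   7.0156,   0.0101,  -0.0001]), 'eef_pos': array([ 0.2248, -0.636 ,  0.2257]), 'ee_rot': array([ 3.1401, -0.0001, -2.8019]), 'force': array([-0.7453,  0.1844,  0.3559]), 'moment': array([-0.0349,  0.0371,  0.0208]), 'gripper_force': 0.0, 'width': 0.08733488235523496}
```

View pics/top1.png

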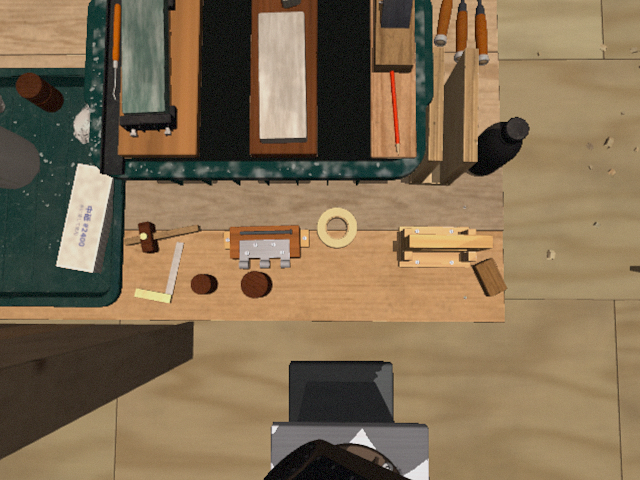

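View pics/scene1.png

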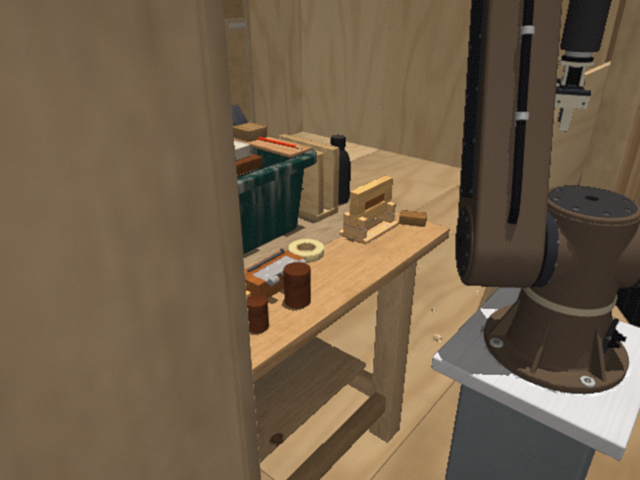

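The top view (up = +x, right = -y) shows the jamb at about (265,243), with its three knuckles at (244,264), (265,265) and (286,264). The large pot is at (256,285) and the small one at (203,284). The tape is at (337,228), the stand with the flap at (447,245), and the offcut at (488,277). The scene view confirms this layout and shows a crate behind.

```bash
cat > h.py <<'E'
from station import arm
import cv2,numpy as np
from scipy.spatial.transform import Rotation as R
np.set_printoptions(precision=4,suppress=True)
def cam(n):
    p=arm.camera_params(n)
    if n!="wrist": return p,np.array(p["T"])
    s=arm.get_state(); T=np.eye(4); T[:3,:3]=R.from_euler("xyz",s["ee_rot"]).as_matrix(); T[:3,3]=s["eef_pos"]
    return p,T@p["hand_eye"]
def px2w(p,T,u,v,z):
    d=T[:3,:3]@[(u-p["cx"])/p["fx"],(v-p["cy"])/p["fy"],1]
    return T[:3,3]+d*(z-T[2,3])/d[2]
def w2px(p,T,X):
    c=T[:3,:3].T@(np.asarray(X)-T[:3,3]); return np.array([p["fx"]*c[0]/c[2]+p["cx"],p["fy"]*c[1]/c[2]+p["cy"]])
def shift(target,rot=None):
    "world displacement to tool axes"
    s=arm.get_state(); return R.from_euler("xyz",s["ee_rot"]).as_matrix().T@(np.asarray(target)-s["eef_pos"])
E
python3 - <<'E'
from h import *
p,T=cam("top")
for n,u,v,z in [("pot",256,284,.078),("small",203,283,.06),("jamb c",265,241,.045),("jkL",244,264,.054),("jkR",286,264,.054),("tape",337,228,.018),("flap topL",411,240,.124),("flap topR",491,241,.124),("flap front topL",411,247,.124),("stand",437,247,.0),("offcut",488,277,.025),("square",175,270,.01),("edge",300,321,0),("bin edge",300,183,.05),("right edge",504,280,0)]:
    print(n,px2w(p,T,u,v,z))
im=cv2.imread("pics/top1.png")[190:330,110:520]
cv2.imwrite("pics/topc.png",cv2.resize(im,None,fx=1.95,fy=1.95,interpolation=cv2.INTER_CUBIC))
print(shift([.37,.0,.3]))
E
```

```text
pot [0.435  0.1823 0.078 ]
small [0.4365 0.2891 0.06  ]
jamb c [0.5208 0.1709 0.045 ]
jkL [0.4743 0.2105 0.054 ]
jkR [0.4746 0.1276 0.054 ]
tape [0.5508 0.0268 0.018 ]
flap topL [ 0.5155 -0.105   0.124 ]
flap topR [ 0.5141 -0.2485  0.124 ]
flap front topL [ 0.5028 -0.1049  0.124 ]
stand [ 0.5139 -0.1813  0.    ]
offcut [ 0.4516 -0.2764  0.025 ]
square [0.4634 0.362  0.01  ]
edge [0.3595 0.1025 0.    ]
bin edge [0.6371 0.1016 0.05  ]
right edge [ 0.4461 -0.3177  0.    ]
[-0.3488  0.5514 -0.0735]
```

View pics/topc.png

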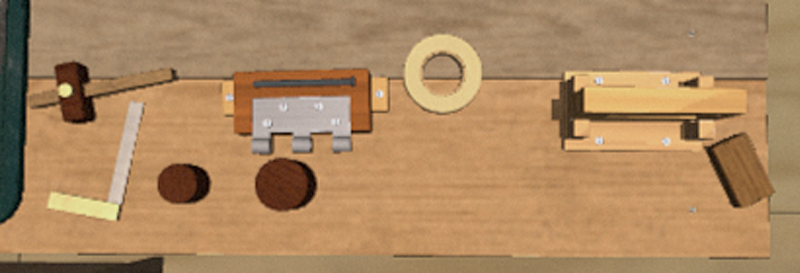

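Layout found: hinge about (0.475, 0.169), pot (0.435, 0.182), stand (0.515, -0.18). I'll move above the stand for a wrist look on the way to the pot.

```bash
python3 - <<'E'
from h import *
print(shift([.46,-.18,.27]))
E
```

```text
[-0.3737  0.3517 -0.0438]
```

Careful with the scale: shifts go in units of 100 mm. That gives: -0.374 m is -3.74, 0.352 m is 3.52.

Emit:
send_path:
  plan: [0.088,-0.29,0.27,-0.03,0.026,0.088,-0.57,0.54,-0.07,0.052,0.088,-0.86,0.81,-0.1,0.078,0.088,-1.15,1.08,-0.13,0.105,0.088,-1.44,1.35,-0.17,0.131,0.088,-1.72,1.62,-0.2,0.157,0.088,-2.01,1.89,-0.24,0.183,0.088,-2.3,2.16,-0.27,0.209,0.088,-2.59,2.43,-0.3,0.235,0.088,-2.87,2.7,-0.34,0.262,0.088,-3.16,2.97,-0.37,0.288,0.088,-3.45,3.24,-0.4,0.314,0.088,-3.74,3.52,-0.44,0.34,0.088,-3.74,3.52,-0.44,0.34,0.088,-3.74,3.52,-0.44,0.34]

```text
t: 1.35
eef_pos: [0.461, -0.1779, 0.2705]
ee_rot: [3.141, -0.0, -3.138]
force: [-0.0, 0.2, -0.3]
width: 0.0872
gripper_force: 0.0
```

```bash
python3 - <<'E'
from h import *
p,T=cam("wrist"); im=arm.grab_frame("wrist"); cv2.imwrite("pics/w1.png",im[:,:,::-1]); np.save("w1T.npy",T)
print(arm.get_state()["ee_rot"],shift([.43,.175,.27]))
E
```

```text
[ 3.1415 -0.0006 -3.1392] [0.0295 0.3541 0.0004]
```

View pics/w1.png

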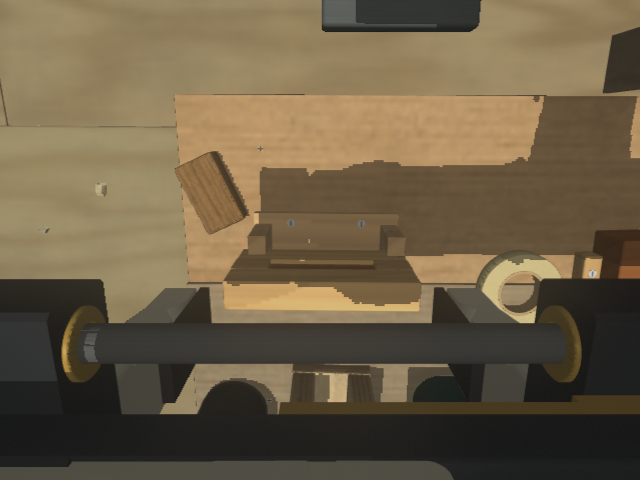

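The wrist view (right = +y, down = +x) shows the flap's lit top face. Its front edge runs from (226,284) to (419,282) and its rear edge from (225,310) to (420,310). Its front face is above that, and the stand's front part is at (250-400, 212-250).

```bash
python3 - <<'E'
from h import *
p,_=cam("wrist"); T=np.load("w1T.npy")
for u,v in [(226,284),(419,282),(225,310),(420,310)]: print(px2w(p,T,u,v,.124))
im=cv2.imread("pics/w1.png"); g=cv2.cvtColor(im,cv2.COLOR_BGR2GRAY).astype(int)
for u in (235,260,300): print(u,g[270:318,u])
for v in (303,308): print(v,g[v,215:235],g[v,410:430])
E
```

```text
[ 0.5045 -0.2483  0.124 ]
[ 0.5024 -0.1038  0.124 ]
[ 0.5255 -0.2502  0.124 ]
[ 0.525  -0.1016  0.124 ]
235 [ 75  77  79  78  77  76  75  76  75  73  75  94  96  97  97  96 160 163
 164 162 163 165 165 166 165 165 166 169 170 171 171 171 171 169 167 167
 170 173 175 153 140 140 140 139 138 136 136 136]
260 [ 75  76  79  78  76  76  74  74  75  74  72  89  95  98 166 169 167 166
 165 164 164 164 165 165 165 163 164 166 168 170 174 176 177 179 181 182
 181 181 179 168 142 144 143 141 138 136 135 136]
300 [ 76  77  77  77  76  74  72  71  73  73  71  79  91  96  97  96  95 163
 172 176 179 180 179 179 178 177 177 179 181 182 183 185 186 187 185 184
 185 184 185 183 146 136 135 137 141 145 144 143]
303 [139 139 139 139 139 139 140 141 148 163 167 169 168 168 168 168 169 169
 169 169] [133 180 180 180 179 179 179 179 175 156 141 144 144 143 142 142 140 139
 138 137]
308 [132 131 132 132 133 133 133 134 135 141 156 162 164 170 173 176 176 176
 175 174] [184 184 184 184 184 184 184 184 181 163 140 140 141 141 141 141 139 139
 138 138]
```

Scaled: 0.354 m is 3.54, 0.319 m is 3.19.

Emit:
send_path:
  plan: [0.088,0.03,0.35,0,0,0.088,0.06,0.71,0,0,0.088,0.09,1.06,0,0,0.088,0.12,1.42,0,0,0.088,0.15,1.77,0,0,0.088,0.18,2.12,0,0,0.088,0.21,2.48,0,0,0.088,0.24,2.83,0,0,0.088,0.27,3.19,0,0,0.088,0.3,3.54,0,0,0.088,0.3,3.54,0,0,0.088,0.3,3.54,0,0]

```text
t: 2.4
eef_pos: [0.4302, 0.1743, 0.27]
ee_rot: [-3.141, -0.001, -3.141]
force: [-0.1, -0.9, 0.2]
width: 0.0876
gripper_force: 0.0
```

```bash
python3 - <<'E'
from h import *
p,T=cam("wrist"); im=arm.grab_frame("wrist"); cv2.imwrite("pics/w2.png",im[:,:,::-1]); np.save("w2T.npy",T)
print(arm.get_state()["ee_rot"])
E
```

```text
[-3.1407 -0.0009  3.1415]
```

View pics/w2.png

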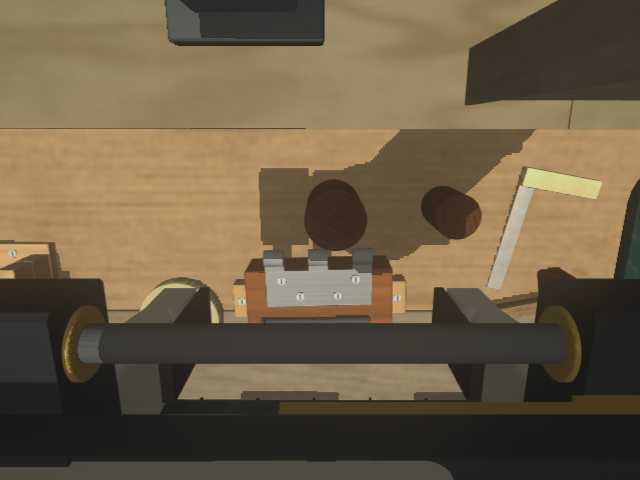

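The pot lid is centred near (336,219) with a radius of about 30 px. The jamb knuckles are at u≈274, 318 and 362, with front edges at v≈249. The jamb block spans (246-391, 258-322), almost square to the axes.

```bash
python3 - <<'E'
from h import *
p,_=cam("wrist"); T=np.load("w2T.npy")
c=px2w(p,T,336,219.5,.078); print("pot",c, px2w(p,T,305,219.5,.078),px2w(p,T,366.5,219.5,.078),px2w(p,T,336,250,.078))
for u,v in [(274,250),(318.5,250),(362.5,249)]: print("knf",px2w(p,T,u,v,.050))
for u,v in [(246,262),(391,258)]: print("jamb front top",px2w(p,T,u,v,.045))
for n,u,v in[("small",461,218)]: print(n,px2w(p,T,u,v,.055))
print("tape",px2w(p,T,180,310,.018))
print(shift([c[0],c[1],.034]))
E
```

```text
pot [0.4336 0.1871 0.078 ] [0.4336 0.1615 0.078 ] [0.4335 0.2124 0.078 ] [0.4598 0.1874 0.078 ]
knf [0.4678 0.132  0.05  ]
knf [0.4678 0.1725 0.05  ]
knf [0.4668 0.2125 0.05  ]
jamb front top [0.4809 0.105  0.045 ]
jamb front top [0.4768 0.2396 0.045 ]
small [0.4369 0.298  0.055 ]
tape [0.5411 0.0301 0.018 ]
[-0.0035  0.0139  0.2361]
```

Scaled: 0.236 m is 2.36, 0.226 m is 2.26.

Emit:
send_path:
  plan: [0.088,-0.04,0.14,0.35,0,0.088,-0.04,0.14,0.7,0,0.088,-0.04,0.14,1.05,0,0.088,-0.04,0.14,1.4,0,0.088,-0.04,0.14,1.75,0,0.088,-0.04,0.14,2.05,0,0.088,-0.04,0.14,2.26,0,0.088,-0.04,0.14,2.36,0,0.088,-0.04,0.14,2.36,0,0.05,-0.04,0.14,2.36,0,0.045,-0.04,0.14,2.36,0,0.045,-0.04,0.14,2.36,0,0.045,-0.04,0.14,2.36,0,0.045,-0.04,0.14,2.36,0]
  force: 25

```text
t: 3.62
eef_pos: [0.4347, 0.1884, 0.0354]
ee_rot: [3.14, 0.001, 3.141]
force: [-0.1, 0.1, -0.8]
width: 0.0599
gripper_force: 0.0
```

Emit:
send_path:
  plan: [0.045,0,0,0,0,0.045,0,0,0,0,0.045,0,0,0,0,0.045,0,0,0,0]

```text
t: 3.95
eef_pos: [0.4345, 0.1881, 0.035]
ee_rot: [-3.142, 0.0, -3.141]
force: [-0.4, -2.7, 5.8]
width: 0.0525
gripper_force: 25.0
```

Emit:
send_path:
  plan: [0.045,0,0,-0.15,0,0.045,0,0,-0.45,0,0.045,0,0,-0.8,0,0.045,0,-0.15,-1,0,0.045,0,-0.45,-1,0,0.045,0,-0.8,-1,0,0.045,0,-1.15,-1,0,0.045,0,-1.5,-1,0,0.045,0,-1.75,-1,0,0.045,0,-1.9,-0.9,0,0.045,0,-1.9,-0.6,0,0.045,0,-1.9,-0.3,0,0.045,0,-1.9,-0.1,0,0.045,0,-1.9,-0.02,0,0.045,0,-1.9,0,0,0.045,0,-1.9,0,0,0.045,0,-1.9,0,0]

```text
t: 5.37
eef_pos: [0.4345, -0.0017, 0.0348]
ee_rot: [3.141, 0.0, 3.142]
force: [0.9, -0.3, -1.4]
width: 0.0519
gripper_force: 25.0
```

Scaled: 0.174 m is 1.74, -0.165 m is -1.65.

Emit:
send_path:
  plan: [0.088,0,0,0,0,0.088,0,0,0,0,0.088,0,0,0,0,0.088,0,0,0,0,0.088,0,0,0,0,0.088,0,0,-0.3,0,0.088,0,0,-0.7,0,0.088,0.05,0.15,-1.05,0,0.088,0.1,0.5,-1.35,0,0.088,0.2,0.85,-1.55,0,0.088,0.25,1.2,-1.65,0,0.088,0.25,1.5,-1.65,0,0.088,0.25,1.74,-1.65,0,0.088,0.25,1.74,-1.65,0,0.088,0.25,1.74,-1.65,0,0.088,0.25,1.74,-1.65,0]

```text
t: 6.7
eef_pos: [0.409, 0.1719, 0.1993]
ee_rot: [-3.141, -0.001, -3.141]
force: [-0.1, 0.6, -0.0]
width: 0.0876
gripper_force: 0.0
```

```bash
python3 - <<'E'
from h import *
p,T=cam("wrist"); im=arm.grab_frame("wrist"); cv2.imwrite("pics/w3.png",im[:,:,::-1]); np.save("w3T.npy",T)
t=im if 0 else arm.grab_frame("top"); cv2.imwrite("pics/top2.png",t[:,:,::-1])
c=cv2.resize(im[170:330,180:440,::-1],None,fx=3,fy=3,interpolation=cv2.INTER_CUBIC); cv2.imwrite("pics/w3c.png",c)
E
```

```text
(no output)
```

View pics/w3c.png

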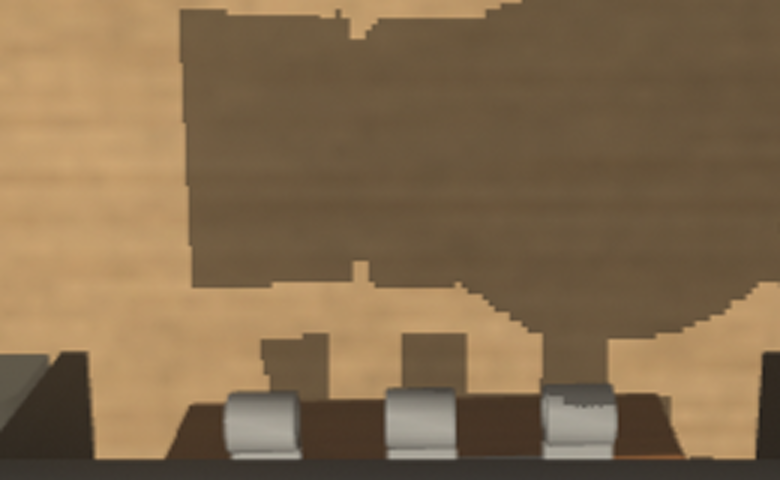

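The crop shows the three jamb knuckles with the pot out of the way. In full-frame pixels their centres are at u≈267.3, 320.3 and 373.2, and their front tangent edges at v≈301, 299.7 and 298.3. The jamb is therefore turned slightly, by about 0.025 rad.

```bash
python3 - <<'E'
from h import *
p,_=cam("wrist"); T=np.load("w3T.npy")
g=cv2.cvtColor(cv2.imread("pics/w3.png"),cv2.COLOR_BGR2GRAY).astype(float)
P=[]
for u0 in (267,320,373):
    cols=[]
    for u in range(u0-7,u0+8,2):
        d=np.diff(g[290:308,u]); 
        if u==u0-7: print(u0,g[290:308,u0].astype(int))
    row=g[310,u0-18:u0+19]; print(row.astype(int))
for u,v in [(267.3,301),(320.3,299.7),(373.2,298.3)]:
    a=px2w(p,T,u,v,.046); d=a-T[:3,3]; th=np.arctan2(d[0],-d[2]); yc=px2w(p,T,u,v+6,.053)[1]
    P.append([a[0]+.008/np.cos(th),yc]); print(P[-1])
P=np.array(P); print("yaw",-np.polyfit(P[:,1],P[:,0],1)[0],"spacing",np.diff(P[:,1]),P.mean(0))
# flap edges from w1
T=np.load("w1T.npy"); g=cv2.cvtColor(cv2.imread("pics/w1.png"),cv2.COLOR_BGR2GRAY).astype(float)
def sub(line,i0,sgn): 
    d=sgn*np.diff(line); k=d.argmax(); w=np.clip(d[max(k-1,0):k+2],0,None); return i0+max(k-1,0)+.5+(w*np.arange(len(w))).sum()/w.sum()
u=np.arange(232,416,4)
bk=np.array([sub(g[303:316,i],303,-1) for i in u]); fr=np.array([sub(g[277:285,i],277,1) for i in u]); print(bk.round(1),fr.round(1))
for n,e in(("back",bk),("front",fr)):
    W=np.array([px2w(p,T,a,b,.124) for a,b in zip(u,e)])
    for _ in range(3):
        c=np.polyfit(W[:,1],W[:,0],1); r=W[:,0]-np.polyval(c,W[:,1]); W=W[abs(r)<2*np.std(r)+1e-6]
    print(n,"yaw",-c[0],"x at y=-.177",np.polyval(c,-.177),len(W))
E
```

```text
267 [138 143 143 141 140 153 153 155 155 157 115  85  93 106 121 128 135 144]
[ 60  60  60  59  60 102 157 166 166 167 166 166 165 165 165 164 164 163
 163 162 162 162 161 160 160 159 159 157 141  98  85  62  59  58  59  58
  58]
320 [ 88  90  90  89  89  88  89  89  90  75  84  97 110 122 130 138 146 155]
[ 58  59  58  58  58  59 108 164 165 165 166 166 167 167 167 167 167 167
 166 166 165 164 164 164 163 163 162 162 159 134  58  56  57  56  57  56
  56]
373 [ 90  90  90  89  90  89  88  83  72  75  79  82  85  87  90 133 157 162]
[ 56  56  56  57  56  83 119 134 163 163 164 164 164 164 164 165 165 165
 164 165 166 166 166 166 165 164 164 163 163 158 125  57  57  57  57  58
  57]
[np.float64(0.4773151075355798), np.float64(0.13157603077006785)]
[np.float64(0.4762139336735269), np.float64(0.17184492410224805)]
[np.float64(0.475030941905633), np.float64(0.21196965489451855)]
yaw 0.028411634641852732 spacing [0.0403 0.0401] [0.4762 0.1718]
[308.8 308.9 308.9 308.9 309.  309.1 309.1 309.2 309.2 309.3 309.3 309.4
 309.4 309.5 309.6 309.6 309.6 309.7 309.7 309.8 309.8 309.8 309.8 309.8
 309.9 309.9 310.  310.1 310.1 310.2 310.1 310.2 310.2 310.3 310.3 310.4
 310.4 310.4 310.5 310.6 310.6 310.7 310.7 310.8 310.8 310.8] [280.5 280.5 283.5 283.5 283.5 283.5 283.5 283.5 283.4 283.5 283.5 283.5
 283.5 283.4 283.4 281.4 283.4 281.4 281.3 281.5 281.6 281.5 281.4 281.5
 281.5 281.6 281.6 281.7 281.7 281.7 281.7 281.8 281.8 281.8 281.8 281.8
 281.8 281.9 282.  282.3 282.2 282.2 282.3 282.4 282.4 282.4]
back yaw -0.008269185158453457 x at y=-.177 0.525148052676065 43
front yaw 0.013528308115516785 x at y=-.177 0.5029380485634554 44
```

```bash
python3 - <<'E'
from h import *
p,_=cam("wrist"); T=np.load("w1T.npy"); pt,Tt=cam("top")
for z in (0,.05,.1,.15,.2): print(z,"wrist plank",px2w(p,T,330,372,z),px2w(p,T,330,363,z),"top",px2w(pt,Tt,428,184,z),px2w(pt,Tt,455,182,z))
print(shift([.5138,-.176,.22]))
E
```

```text
0 wrist plank [ 0.655  -0.1664  0.    ] [ 0.6438 -0.1665  0.    ] top [ 0.6467 -0.1643  0.    ] [ 0.651  -0.2208  0.    ]
0.05 wrist plank [ 0.6242 -0.1678  0.05  ] [ 0.6142 -0.1678  0.05  ] top [ 0.6352 -0.1532  0.05  ] [ 0.6393 -0.2067  0.05  ]
0.1 wrist plank [ 0.5933 -0.1691  0.1   ] [ 0.5846 -0.1692  0.1   ] top [ 0.6237 -0.1422  0.1   ] [ 0.6276 -0.1926  0.1   ]
0.15 wrist plank [ 0.5624 -0.1704  0.15  ] [ 0.5551 -0.1705  0.15  ] top [ 0.6123 -0.1311  0.15  ] [ 0.6159 -0.1785  0.15  ]
0.2 wrist plank [ 0.5315 -0.1717  0.2   ] [ 0.5255 -0.1718  0.2   ] top [ 0.6008 -0.12    0.2   ] [ 0.6042 -0.1645  0.2   ]
[-0.1049 -0.3472 -0.0205]
```

Emit:
send_path:
  plan: [0.088,-0.08,-0.27,-0.02,-0.12,0.088,-0.16,-0.53,-0.03,-0.24,0.088,-0.24,-0.8,-0.05,-0.36,0.088,-0.32,-1.07,-0.06,-0.48,0.088,-0.4,-1.34,-0.08,-0.6,0.088,-0.48,-1.6,-0.09,-0.72,0.088,-0.57,-1.87,-0.11,-0.84,0.088,-0.65,-2.14,-0.13,-0.96,0.088,-0.73,-2.4,-0.14,-1.08,0.088,-0.81,-2.67,-0.16,-1.2,0.088,-0.89,-2.94,-0.18,-1.32,0.088,-0.97,-3.2,-0.2,-1.44,0.088,-1.05,-3.47,-0.2,-1.562,0.088,-1.05,-3.47,-0.2,-1.562,0.088,-1.05,-3.47,-0.2,-1.562]

```text
t: 8.05
eef_pos: [0.5136, -0.177, 0.219]
ee_rot: [3.14, 0.0, -1.584]
force: [-0.2, -0.6, -0.5]
width: 0.0879
gripper_force: 0.0
```

```bash
python3 - <<'E'
from h import *
p,T=cam("wrist"); im=arm.grab_frame("wrist"); cv2.imwrite("pics/w4.png",im[:,:,::-1]); np.save("w4T.npy",T)
for y in(-.251,-.101):
  for x in(.5018,.5258): print(w2px(p,T,[x,y,.124]))
print(arm.get_state()["ee_rot"],shift([.5138,-.176,.093]))
E
```

```text
[339.9211 118.3951]
[297.2349 118.9947]
[340.4209 357.6141]
[303.6642 358.0659]
[ 3.1406  0.0001 -1.5843] [-0.0001 -0.0005  0.1261]
```

View pics/w4.png

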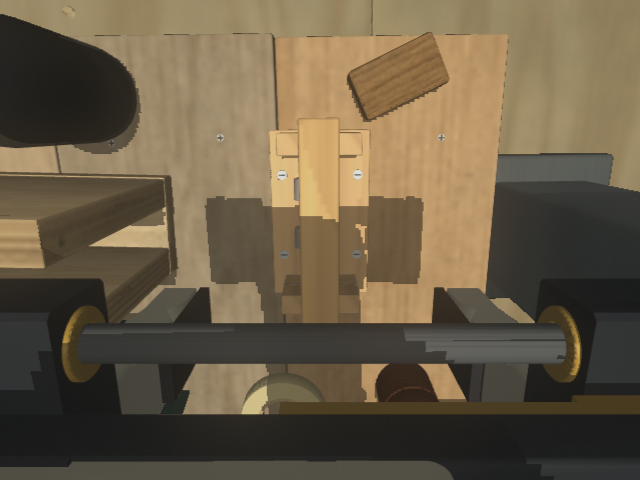

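The flap's near end is at v≈118 and u 298–340, as predicted, and the pot stands upright at (405,385). Descending to grip.

Emit:
send_path:
  plan: [0.088,0,0,0.2,0,0.088,0,0,0.4,0,0.088,0,0,0.6,0,0.088,0,0,0.8,0,0.088,0,0,1,0,0.088,0,0,1.15,0,0.088,0,0,1.26,0,0.06,0,0,1.26,0,0.018,0,0,1.26,0,0.018,0,0,1.26,0,0.018,0,0,1.26,0,0.018,0,0,1.26,0,0.018,0,0,1.26,0,0.018,0,0,1.26,0,0.018,0,0,1.26,0,0.018,0,0,1.26,0]
  force: 40

```text
t: 9.43
eef_pos: [0.5143, -0.1749, 0.0937]
ee_rot: [-3.141, -0.0, -1.58]
force: [0.4, -0.5, 0.2]
width: 0.0332
gripper_force: 0.0
```

Emit:
send_path:
  plan: [0.018,0,0,0,0,0.018,0,0,0,0,0.018,0,0,0,0,0.018,0,0,0,0]

```text
t: 9.77
eef_pos: [0.5143, -0.1749, 0.0936]
ee_rot: [-3.142, -0.0, -1.58]
force: [0.2, -1.0, -0.8]
width: 0.0239
gripper_force: 40.0
```

Scaled: -0.12 m is -1.2, -0.15 m is -1.5.

Emit:
send_path:
  plan: [0.018,0,0,-0.1,0,0.018,0,0,-0.3,0,0.018,0,0,-0.6,0,0.018,0,0,-0.9,0,0.018,0,0,-1.2,0,0.018,0,0,-1.4,0,0.018,0,0,-1.5,0,0.018,0,0,-1.5,0,0.018,0,0,-1.5,0]

```text
t: 10.52
eef_pos: [0.5136, -0.1746, 0.2428]
ee_rot: [3.141, 0.001, -1.58]
force: [0.5, 0.6, -4.7]
width: 0.0237
gripper_force: 40.0
```

```bash
python3 - <<'E'
from h import *
s=arm.get_state(); print(s["q"],s["force"],s["width"])
p,T=cam("wrist"); im=arm.grab_frame("wrist"); cv2.imwrite("pics/w5.png",im[:,:,::-1]); np.save("w5T.npy",T)
# predicted top end of flap in hand: flap -y end, 75 mm; top 31 mm-ish behind grasp
g=cv2.cvtColor(im,cv2.COLOR_RGB2GRAY).astype(int)
he=p["hand_eye"]
for off in (-.002,0,.002):
  for ty in (-.012,.012): print(off,w2px(p,he,[.075+off,ty,.093-.124]))
for u in (310,320,330): print(g[60:150:3,u])
for v in (150,200,250): print(v,g[v,270:370:3])
E
```

```text
[ 0.0331  0.1305 -0.2549 -0.0009 -1.1861 -0.0421] [ 0.4903  0.6469 -4.7247] 0.023704652751468273
-0.002 [277.6115 113.6296]
-0.002 [363.1698 113.6235]
0 [277.4225 106.154 ]
0 [363.3513 106.1467]
0.002 [277.2319  98.6134]
0.002 [363.5343  98.6048]
[185 183 184 185 185 184 184 184 185 186 186 186 186 184 186 203 203 203
 203 203 203 204 203 204 204 204 204 204 204 204]
[184 182 182 180 179 178 176 176 178 180 179 178 179 178 181 199 199 198
 199 199 199 199 198 199 199 200 199 199 199 199]
[182 180 177 181 186 182 180 182 180 179 181 185 189 186 180 199 199 198
 198 199 198 199 198 199 199 199 199 199 199 199]
150 [166 183 215 214 177 207 209 205 201 201 202 204 204 204 204 203 201 198
 198 199 199 198 196 195 197 197 197 200 203 204 118 207 189 181]
200 [102 106 131 131 135 198 212 212 214 214 213 212 211 208 204 201 199 196
 197 197 198 198 197 196 197 198 199 201 204 199 157 125 167 186]
250 [ 97  98 108 128 122 185 212 212 213 213 214 215 215 214 214 213 211 208
 204 199 195 195 195 194 195 196 198 200 203 185 111 145 180 175]
```

```bash
python3 - <<'E'
from h import *
from scipy.optimize import least_squares
p,_=cam("wrist")
for f,us,v0,hw in(("w2",(274,318,362),(242,262),6),("w3",(267,320,373),(290,308),8)):
    T=np.load(f+"T.npy"); g=cv2.cvtColor(cv2.imread(f"pics/{f}.png"),cv2.COLOR_BGR2GRAY).astype(int)
    print(f,T[:3,3])
    for u in us: print(u,[list(g[v0[0]:v0[1],u+k]) for k in(-4,4)]); print("  row",g[v0[1]-(5 if f=="w2" else 0),u-16:u+17])
E
```

```text
w2 [0.3603 0.1749 0.4272]
274 [[np.int64(85), np.int64(84), np.int64(86), np.int64(143), np.int64(150), np.int64(152), np.int64(152), np.int64(150), np.int64(86), np.int64(79), np.int64(84), np.int64(87), np.int64(90), np.int64(91), np.int64(94), np.int64(94), np.int64(94), np.int64(155), np.int64(161), np.int64(156)], [np.int64(84), np.int64(82), np.int64(84), np.int64(85), np.int64(87), np.int64(87), np.int64(88), np.int64(82), np.int64(74), np.int64(78), np.int64(83), np.int64(85), np.int64(89), np.int64(91), np.int64(93), np.int64(93), np.int64(92), np.int64(159), np.int64(167), np.int64(161)]]
  row [150 150 150 149 138 102  94  94  94  94  94  94  94  94  94  93  93  93
  93  93  93  92  92  89  85  84  75  77  77  78  77  77  76]
318 [[np.int64(60), np.int64(76), np.int64(83), np.int64(84), np.int64(86), np.int64(86), np.int64(86), np.int64(74), np.int64(77), np.int64(82), np.int64(85), np.int64(87), np.int64(90), np.int64(92), np.int64(92), np.int64(92), np.int64(90), np.int64(89), np.int64(88), np.int64(144)], [np.int64(52), np.int64(51), np.int64(51), np.int64(50), np.int64
[... 2329 characters left out ...]
157 157 156 151 123  57  57  57  58  57]
373 [[np.int64(89), np.int64(90), np.int64(90), np.int64(89), np.int64(89), np.int64(89), np.int64(89), np.int64(89), np.int64(72), np.int64(75), np.int64(79), np.int64(83), np.int64(86), np.int64(89), np.int64(91), np.int64(147), np.int64(159), np.int64(164)], [np.int64(91), np.int64(91), np.int64(91), np.int64(90), np.int64(90), np.int64(90), np.int64(90), np.int64(83), np.int64(71), np.int64(75), np.int64(78), np.int64(82), np.int64(85), np.int64(87), np.int64(90), np.int64(111), np.int64(153), np.int64(160)]]
  row [ 57  57  58  93 133 139 166 166 166 166 166 166 166 166 165 164 164 163
 163 162 162 162 160 160 160 159 159 153 122  57  57  57  57]
```

```bash
python3 - <<'E'
from h import *
p,_=cam("wrist")
for f,L in(("w2",[(273.5,249.8),(317.9,248.3),(362.3,246.9)]),("w3",[(266.9,300),(319.6,298.6),(372.6,297.4)])):
    T=np.load(f+"T.npy"); P=[]
    for u,v in L:
        a=px2w(p,T,u,v,.046); d=a-T[:3,3]; th=np.arctan2(d[0],-d[2]); P.append([a[0]+.008/np.cos(th),px2w(p,T,u,v+5,.052)[1]])
    P=np.array(P); print(f,P.ravel(),"yaw",-np.polyfit(P[:,1],P[:,0],1)[0],P.mean(0))
H=np.array([.4755,.1715]); yaw=.029
c,s=np.cos(yaw),np.sin(yaw); Rz=np.array([[c,-s],[s,c]])
F=H+Rz@[-.0135,0]      # flap origin target
print("flap target",F)
tcp=F+Rz@[0,.0007]; print("tcp",tcp, "z",.06+.0596)
for z in (.2428,.150,.1196): print(shift([*tcp,z]))
s=arm.get_state(); print(s["eef_pos"],s["ee_rot"])
E
```

```text
w2 [0.4771 0.1316 0.4756 0.1719 0.4742 0.2122] yaw 0.03559209105769271 [0.4756 0.1719]
w3 [0.4765 0.1312 0.4753 0.1713 0.4743 0.2116] yaw 0.027329234214736493 [0.4753 0.1714]
flap target [0.462  0.1711]
tcp [0.462  0.1718] z 0.1196
[-0.3459  0.0544 -0.0005]
[-0.3458  0.0542  0.0923]
[-0.3458  0.0541  0.1227]
[ 0.5132 -0.1745  0.2419] [ 3.1391  0.0008 -1.5801]
```

Emit:
send_path:
  plan: [0.018,-0.12,0.02,0,-0.002,0.018,-0.4,0.06,0,-0.004,0.018,-0.75,0.12,0,-0.008,0.018,-1.1,0.17,0,-0.012,0.018,-1.45,0.23,0,-0.016,0.018,-1.8,0.28,0,-0.02,0.018,-2.15,0.34,0,-0.024,0.018,-2.5,0.39,0,-0.028,0.018,-2.85,0.45,0,-0.032,0.018,-3.15,0.49,0,-0.036,0.018,-3.35,0.53,0.1,-0.039,0.018,-3.46,0.54,0.3,-0.039,0.018,-3.46,0.54,0.55,-0.039,0.018,-3.46,0.54,0.75,-0.039,0.018,-3.46,0.54,0.82,-0.039,0.018,-3.46,0.54,0.82,-0.039,0.018,-3.46,0.54,0.82,-0.039,0.018,-3.46,0.54,0.82,-0.039]

```text
t: 12.07
eef_pos: [0.464, 0.1719, 0.1625]
ee_rot: [-3.14, 0.0, -1.541]
force: [-0.1, -0.2, -4.2]
width: 0.0238
gripper_force: 40.0
```

```bash
python3 - <<'E'
from h import *
for i in range(4):
    s=arm.get_state(); print(s["eef_pos"],s["ee_rot"],s["force"],s["width"])
    if i==0: cv2.imwrite("pics/w6.png",arm.grab_frame("wrist")[:,:,::-1]); T=cam("wrist")[1]; np.save("w6T.npy",T)
    if i==1: im=arm.grab_frame("scene"); cv2.imwrite("pics/s6.png",im[:,:,::-1])
    if i==2: t=arm.grab_frame("top"); cv2.imwrite("pics/t6.png",t[:,:,::-1])
w=cv2.imread("pics/w6.png"); a=cv2.resize(w[:330,150:500],(400,377)); b=cv2.resize(cv2.imread("pics/s6.png")[180:320,230:360],(400,431),interpolation=cv2.INTER_CUBIC)
o=np.zeros((431,800,3),np.uint8); o[:377,:400]=a; o[:,400:]=b; cv2.imwrite("pics/c6.png",o)
E
```

```text
[0.464  0.1719 0.1625] [-3.1404  0.0005 -1.5408] [-0.0577 -0.2364 -4.2483] 0.023789547014867997
[0.4641 0.1719 0.1628] [-3.1399  0.001  -1.5409] [ 0.4039  1.1094 -3.5594] 0.023671681391950163
[0.464  0.1719 0.1628] [-3.1398  0.0012 -1.541 ] [ 0.7735 -0.0322 -3.5492] 0.024350633158529453
[0.4639 0.1719 0.1627] [-3.14    0.0012 -1.5411] [-0.1048 -0.0069 -4.2581] 0.02360044807352215
```

View pics/c6.png

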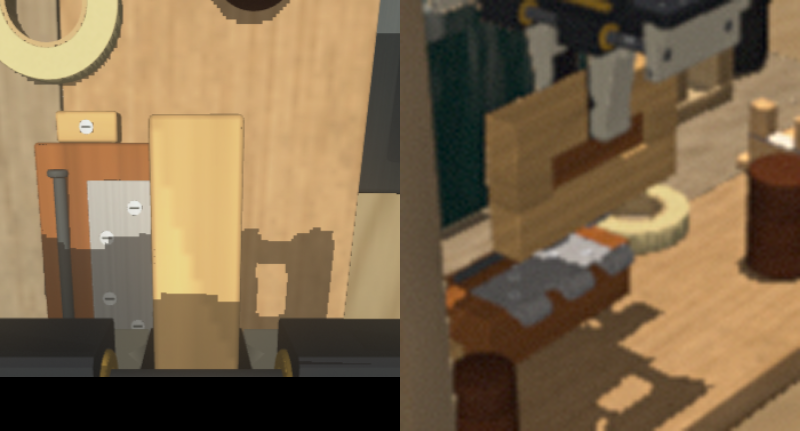

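The wrist half shows the flap above the hinge, with its end at crop v≈115, the jamb's far end edge at v≈143 and the jamb's back corner at (35,144). The scene half shows the flap upright over the knuckles. I'll check the jamb pose against this new view.

```bash
python3 - <<'E'
from h import *
p=arm.camera_params("wrist"); T=np.load("w6T.npy")
g=cv2.cvtColor(cv2.imread("pics/w6.png"),cv2.COLOR_BGR2GRAY).astype(int)
H=np.array([.4755,.1716,0]); Rz=R.from_euler("z",.030).as_matrix(); J=H-Rz@[-.045,0,0]
for n,q in dict(backcorner=[.032,-.07,.045],mid=[0,-.07,.045],frontc=[-.032,-.07,.045],cleat=[0,-.088,.02],pin=[0,-.07,.045]).items(): print(n,w2px(p,T,J+Rz@q))
for u in (195,240): print(u,g[85:140,u])
print("row 150",g[150,170:200]); print("row180",g[180,220:300])
F=lambda q:w2px(p,p["hand_eye"],q)
print("flap end",F([.0757,-.012,-.031]),F([.0757,.012,-.031])); print(g[90:112,330])
for v in(130,200,250): print(v,g[v,275:290],g[v,355:370])
E
```

```text
backcorner [177.7593 124.8192]
mid [229.7169 124.8102]
frontc [281.7058 124.8012]
cleat [236.0532  96.7164]
pin [229.7169 124.8102]
195 [160 160 162 162 163 163 165 164 165 166 166 168 168 167 166 166 166 165
 165 165 164 165 164 164 164 164 164 164 164 165 164 164 164 165 164 165
 164 164 163 140 116 124 132 136 137 137 137 137 137 137 137 136 137 136
 137]
240 [175 176 176 177 178 178 178 177 177 177 175 175 153 182 194 200 200 200
 199 199 199 198 198 196 196 196 197 196 195 195 195 195 195 194 192 190
 189 178 157 111 107 121 130 135 135 135 135 135 135 135 135 135 135 135
 135]
row 150 [160 159 161 162 162 164 166 167 167 167 166 157 127 127 132 130 131 132
 131 132 123  94  91  96 100 102 103 105 106 105]
row180 [122 124 126 128 129 131 135 158 191 190 190 192 193 191 192 192 192 192
 193 194 194 192 190 189 192 194 196 196 192 190 192 194 194 194 194 195
 196 195 193 192 192 207 229 230 231 232 233 233 234 235 234 233 233 217
 155 201 199 199 200 201 203 185 146 174 186 196 204 204 205 206 206 206
 206 207 207 207 208 207 206 205]
flap end [277.4307 103.4923] [363.4908 103.4843]
[175 175 175 175 176 176 177 177 178 179 134 166 176 183 189 193 193 194
 193 193 193 193]
130 [134 134 134 134 125 120 158 175 186 195 202 202 202 202 200] [197 198 199 196 188 178 166 151 155 172 171 170 172 173 173]
200 [198 197 197 196 198 199 180 137 172 181 192 201 205 206 206] [198 198 193 184 175 157 140 173 157 112 112 111 110 111 113]
250 [108 108 107 107 108 108 109 107 122 162 178 190 201 205 206] [196 191 180 169 146  99 107 105 104 103 104 105 105 106 107]
```

```bash
python3 - <<'E'
from h import *
p=arm.camera_params("wrist")
T6=np.load("w6T.npy");T2=np.load("w2T.npy")
g2=cv2.cvtColor(cv2.imread("pics/w2.png"),cv2.COLOR_BGR2GRAY).astype(int); g6=cv2.cvtColor(cv2.imread("pics/w6.png"),cv2.COLOR_BGR2GRAY).astype(int)
for u in(290,350): print("w2",u,g2[253:268,u],g2[296:324,u])
print("w2 row 285",g2[285,236:275],g2[285,365:400])
for v in(165,185,200): print("w6",v,g6[v,176:186],g6[v,222:234])
print("w6 col 260",g6[150:172,260])
for v in(302,305,308): print(v,px2w(p,T2,280,v,.046))
for v in(258,261): print(v,px2w(p,T2,252,v,.045))
print(px2w(p,T6,227,180,.046),px2w(p,T6,181.7,150,.045))
# top camera, after pot removal
pt,Tt=cam("top"); t=cv2.cvtColor(cv2.imread("pics/top2.png"),cv2.COLOR_BGR2GRAY).astype(int)
for u in(244,255,265,275,286): print(u,t[224:272,u])
E
```

```text
w2 290 [86 86 86 85 76 59 58 58 59 60 59 60 59 59 60] [155 159 161 161 159 160 160 161 159 159 129 112 110 107 105 104 103 104
 103 102  99  69  60  71  79  88  89  57]
w2 350 [ 86 147 152  77  56  54  55  56  56  56  56  55  56  56  56] [157 160 156 152 154 155 154 155 165 117 108 107 105 104 104 103 102 101
 101  69  57  61  72  82  87  92  88  56]
w2 row 285 [151 150 150 146 145 145 145 144 134 105 104 109 109 109 109 110 110 110
 109 110 110 110 110 110 109 109 110 109 110 120 146 162 162 161 162 161
 162 161 161] [152 152 152 153 152 158 153 107 108 107 107 107 107 107 107 107 107 107
 107 106 107 107 107 107 108 105 102 130 171 170 170 168 168 169 168]
w6 165 [163 163 163 163 162 162 152 125 124 131] [128 129 131 128 149 196 191 191 194 196 194 194]
w6 185 [158 158 157 158 158 158 158 149 125 119] [125 127 128 130 130 154 193 190 189 191 192 192]
w6 200 [161 161 161 162 161 159 158 157 156 147] [123 125 127 128 129 133 158 193 188 188 190 190]
w6 col 260 [130 130 130 130 130 130 130 130 183 195 195 195 196 195 195 195 195 195
 195 194 194 194]
302 [0.5204 0.1358 0.046 ]
305 [0.
[... 446 characters left out ...]
99 195 192 185 194 195 192 195 198 201 174  26 110
 182 173 171 172 169 171 173 174 177 179 167 111]
265 [160 144 116 120 122 126 117  83  98  79  89 112 113 112 113 162 213 196
 193 197 196 192 198 195 198 192 194 195 198 195 197 197 200 203 201 175
 115 136 164 183 189 179 159 119 119 182 180 176]
275 [154 149 130 121 124 118  91  82  93  76  81 116 115 118 104 140 204 204
 197 209 223 219 201 200 194 196 196 204 202 200 204 207 202 162  70 144
 169 163 166 175 173 171 168 167 166 170 167 165]
286 [154 121 122 124 125 118  81  92  87  89 113 108 109 115 125 164 206 206
 205 202 203 203 202 204 205 204 203 210 203 205 207 209 210 204 199 177
 112 151 178 193 187 172 140 137 169 169 170 173]
```

The predicted jamb end (v 124.8) and cleat (v 96.7) match the picture to within half a pixel, so y is good, and x agrees to about 1 mm. I'll correct x by 2 mm and start down.

Careful with the scale: shifts go in units of 100 mm. That gives: 0.002 m is 0.02, 0.018 m is 0.18.

Emit:
send_path:
  plan: [0.018,0,0.01,0.05,0,0.018,0,0.02,0.12,0,0.018,0,0.02,0.18,0,0.018,0,0.02,0.18,0,0.018,0,0.02,0.18,0]

```text
t: 12.63
eef_pos: [0.461, 0.1712, 0.1429]
ee_rot: [3.141, -0.001, -1.541]
force: [-0.3, -0.9, -3.2]
width: 0.0239
gripper_force: 40.0
```

```bash
python3 - <<'E'
from h import *
s=arm.get_state(); print(shift([.4620,.1719,.1197]),s["force"],s["ee_rot"])
E
```

```text
[-0.0007 -0.001   0.0232] [-0.2743 -0.8986 -3.1634] [ 3.1406 -0.0009 -1.5408]
```

Scaled: 0.011 m is 0.11, 0.009 m is 0.09.

Emit:
send_path:
  plan: [0.018,-0.004,-0.005,0.03,0,0.018,-0.004,-0.005,0.06,0,0.018,-0.004,-0.005,0.09,0,0.018,-0.004,-0.005,0.11,0,0.018,-0.004,-0.005,0.11,0]

```text
t: 13.05
eef_pos: [0.4616, 0.1718, 0.132]
ee_rot: [3.141, -0.0, -1.541]
force: [0.1, -0.4, -4.1]
width: 0.0237
gripper_force: 40.0
```

```bash
python3 - <<'E'
from h import *
s=arm.get_state(); print(shift([.4620,.1719,.1197]),s["force"],s["moment"],s["ee_rot"])
E
```

```text
[-0.0001 -0.0004  0.0123] [ 0.1383 -0.3954 -4.0991] [-0.0135  0.1014 -0.0234] [ 3.1409 -0.0005 -1.5409]
```

Emit:
send_path:
  plan: [0.018,0,0,0.02,0,0.018,0,0,0.04,0,0.018,0,0,0.06,0,0.018,0,0,0.08,0,0.018,0,0,0.1,0,0.018,0,0,0.12,0,0.018,0,0,0.125,0,0.018,0,0,0.125,0,0.018,0,0,0.125,0,0.018,0,0,0.125,0]

```text
t: 13.88
eef_pos: [0.4619, 0.172, 0.1202]
ee_rot: [-3.141, 0.0, -1.541]
force: [-0.2, -0.2, -3.1]
width: 0.0234
gripper_force: 40.0
```

```bash
python3 - <<'E'
from h import *
for i in range(3):
    s=arm.get_state(); print(shift([.4620,.1719,.1197]),s["force"],s["moment"],s["ee_rot"])
    n=("scene","wrist","top")[i]; im=arm.grab_frame(n); cv2.imwrite(f"pics/{n}7.png",im[:,:,::-1])
a=cv2.resize(cv2.imread("pics/scene7.png")[215:315,235:335],(600,600),interpolation=cv2.INTER_CUBIC); cv2.imwrite("pics/c7.png",a)
E
```

```text
[ 0.0001 -0.0001  0.0005] [-0.1701 -0.1931 -3.1404] [0.0549 0.1276 0.0601] [-3.1414  0.0001 -1.5408]
[ 0.0001 -0.0001  0.0005] [ 0.2082 -0.2027 -3.3957] [ 0.0306  0.1039 -0.0355] [-3.1414  0.0001 -1.5407]
[ 0.0001 -0.0001  0.0005] [-0.1945 -0.181  -3.7129] [0.0115 0.1686 0.0094] [-3.1414  0.0002 -1.5408]
```

View pics/c7.png

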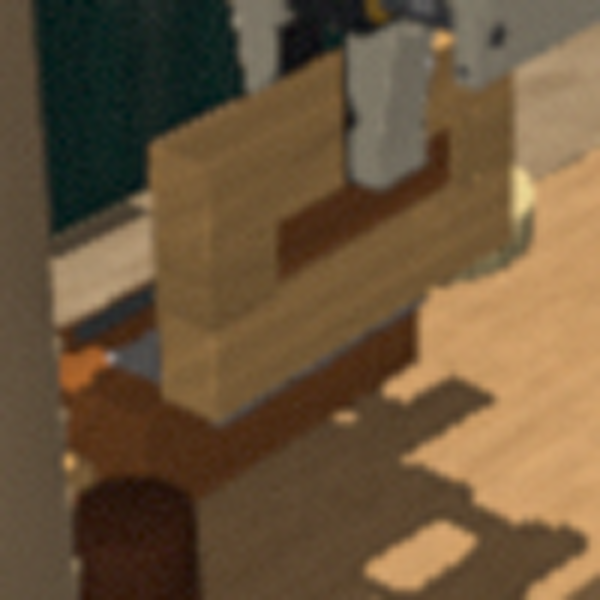

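The flap is seated with its wood just above the knuckles. The load is still just its weight (about -3.4 N in z), so it isn't resting on anything. As an independent check on x and y, I'll compare the flap and the jamb knuckles in the top camera.

```bash
python3 - <<'E'
from h import *
pt,Tt=cam("top")
for v,us in((266.3,244),(266.0,265),(265.5,286)):
    a=px2w(pt,Tt,us,v,.046); d=a-Tt[:3,3]; th=np.arctan2(d[0],-d[2]); print("axis x",a[0]+.008/np.cos(th),a[1])
t=cv2.cvtColor(cv2.imread("pics/top7.png"),cv2.COLOR_BGR2GRAY).astype(int)
print("pred",[w2px(pt,Tt,[x,y,.150]) for x in(.450,.474) for y in(.0965,.2465)])
for u in(225,232,235,290,296): print(u,t[235:285,u])
for v in(255,258): print(v,t[v,215:232],t[v,295:318])
E
```

```text
axis x 0.47809037933737675 0.21189756700247944
axis x 0.4788624675077477 0.17006030584029053
axis x 0.4800303726975119 0.1283021708453494
pred [array([298.4589, 275.4035]), array([213.1559, 275.0095]), array([298.5748, 261.7039]), array([213.4601, 261.364 ])]
225 [ 77  73  60  55  58  54  53  56  56  60  58  59  54  50  49  49  49  50
  53  51  48  55  54  51  57  58  63  70  79  97 106 103 104 107 103 105
 110 109 104 102 101  92  83  74  68  65  48  49  43  29]
232 [62 68 70 73 79 79 85 88 85 89 92 90 93 91 93 92 93 89 88 86 87 88 86 86
 82 83 78 76 70 60 58 50 47 46 35 31 26 27 34 31 39 30 32 35 34 35 30 28
 29 32]
235 [28 22 30 34 44 45 33 33 39 50 55 47 43 51 55 56 54 45 48 46 47 39 43 41
 40 35 31 28 31 33 24 30 27 29 39 28 34 29 33 33 30 35 29 32 36 38 27 29
 30 32]
290 [116 116 118 121 123 121 119 122 122 124 126 123 121 115 115 115 120 117
 112 117 117 100  31  95 159 142 151 204 199 196 198 196 194 192 190 192
 190 194 200 183  66 117 176 170 167 179 183 179 174 170]
296 [115 113 121 123 124 123 126 124 127 128 129 128 126 118 116 117 117 118
 121 124 127 103  31 121 186 168 162 207 199 199 198 198 193 194 191 188
 188 192 199 174  59 117 175 173 176 180 180 177 174 166]
255 [ 59  49  50  47  51  59  62  72  67  60  48  52  91 105 106 107 103] [128 127 127 124  98  80 147 166 166 167 170 173 171 172 169 169 168 170
 171 176 174 170 171]
258 [ 71  76  75  75  75  67  74  70  65  62  51  72 105 101 104 103  96] [119 121 116 119 126 152 183 178 174 172 173 177 175 176 178 176 180 179
 179 181 180 181 185]
```

Top-camera evidence puts the hinge axis at x≈0.4745–0.4755 and the flap axis at 0.4754. I'll make a half-millimetre trim in x and z, let it settle, then check.

Emit:
send_path:
  plan: [0.018,0,0.004,0.004,0,0.018,0,0.004,0.004,0,0.018,0,0.004,0.004,0,0.018,0,0.004,0.004,0,0.018,0,0.004,0.004,0,0.018,0,0.004,0.004,0]

```text
t: 14.53
eef_pos: [0.4614, 0.1719, 0.1197]
ee_rot: [3.142, -0.0, -1.541]
force: [0.4, -0.1, -4.2]
width: 0.0237
gripper_force: 40.0
```

```bash
python3 - <<'E'
from h import *
s=arm.get_state(); print(shift([.4616,.1719,.1197]),s["force"],s["moment"],abs(s["qd"]).max(),s["width"])
E
```

```text
[ 0.     -0.0002 -0.    ] [ 0.4166 -0.078  -4.1837] [ 0.0434  0.0511 -0.0017] 0.0015382170495675843 0.023696132373293356
```

```bash
python3 -c "
from station import arm
print(arm.job_done())"
```

```text
the job is handed in; nothing more can be done
None
```

I set the larger screw pot aside upright, about 18 cm from the hinge. The flap's knuckles are in the jamb's gaps, held still and hanging free at about 4 N. Camera checks put the bores in line to about 1 mm. I handed the job in at 14.5 s; no verdict came back.

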